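Put the porcelain jar away under the flush sliding cover

ROBOT

A 6-joint arm with a two-finger parallel gripper is mounted at the origin on the work surface. World frame = base frame: x ahead of the robot, y to its left, z up, the work surface at z = 0. Lengths are in m, angles in rad, forces in N, time in s.
With the tool pointing down it reaches from about 0.225 to 0.875 m from the base axis. Payload 3.4 kg.
Tool frame: the origin (TCP) lies at the very end of the fingers, on their centre line; the grasp point (between the pads) lies 19 mm behind it (manip.grasp_offset is the distance from the TCP to the grasp point, in m); x points along the fingers, y is the direction in which the jaws open and shut, and the axes are right-handed (so a half turn about x gives the same grasp; the last joint's range is limited). The gripper opens to 85 mm and grips with 20 to 120 N. Pads are 22 mm wide; open, the fingers measure 114 mm over their backs; the gripper's body (76 mm by 85 mm) begins 54 mm behind the grasp point. The pads swing forward as they close: fully open they stand 13 mm farther back than shut.
Start: joints at [-1.287, 0.276, 1.505, -0, 1.361, -0.121], TCP at [0.226, -0.529, 0.21] pointing down, gripper open.
Joint ranges: [-2.89, 2.89], [-0.75, 2.08], [0.22, 2.7], [-1.18, 4.32], [0.11, 2.71], [-2.7, 2.7]. Speed limits (rad/s): [2.57, 2.57, 3.14, 3.14, 3.14, 3.14].

INTERFACE

Orientations are given as a unit quaternion [w, x, y, z].
In Python, from rig import manip gives the robot as it stands.
- The arm moves only by the tool step_arm, never from a script. Its argument "increments" is a list of rows, each an object with "grip": the opening, from 0 (shut) to 1 (fully open); "delta_pos": the shift along the world's x, y, z in m, a list of three; "twist": the turn about the world's z in degrees. A call has 1 to 10 rows; each row shifts and turns the commanded pose from where the row before left it; what a row does not reach is not made up. A row lasts 1/12 s, in which the tool goes at most 41.7 mm and 7.16 degrees, less where a joint would pass 70% of its speed; a pose out of reach is approached as far as the arm can. A call with a gripper value outside its range is refused whole. The fingers move at their own pace and stop on an object; "force" is the grip in N (left out, the last holds). Time passes only in rows, so rows that do not move let the fingers close. It gives the time, the measured TCP pose, the force and the opening at its end, in the units of the state.
- manip.get_state(): the state, without advancing time (a new reading comes with each control period).
- manip.get_image(name): name is "scene" or "side" or "wrist"; returns a dict with "img" (400x640x3 uint8, red, green, blue), "fx", "fy", "cx", "cy" (pixels), "rvec" (rotation vector, rad) and "tvec" (3), from world to camera coordinates, as OpenCV has them; the wrist camera has in their place "mount" (4x4, takes a point from camera to tool coordinates, whose origin is the TCP and whose axes are the tool frame's). Camera axes: x right, y down, z forward; pixel columns grow to the right and rows downward; lengths in m; the calibration is good to about 2 mm. A picture is of the moment at which its call begins: read the wrist's pose just before it. There is no depth.
- manip.sign_off(): hands the job in, once; it reports no verdict.
The state is a dict: "clock": time; "qpos": joint angles; "qd": joint speeds; "effort": joint torques, N m; "position": TCP position; "ee_rot": TCP orientation; "contact_force": force on the tool from outside, world axes, zero at the start; "moment": the same for the moment, N m; "width": finger opening in m.
Only numpy, scipy, OpenCV 4.12 (cv2) and the standard library are available. Lean on these libraries where they do the work, as an engineer would, in place of code of your own. Each camera call takes 0.05 s, during which the arm holds its last target. There are 200 camera calls.

TASK

Slide the flat metal cover of the white storage case fully open, stand the small capped porcelain jar upright in the well it uncovers, and slide the cover fully shut again over the jar. The cover has no handle and is flush, so move it by pressing a fingertip down on it; be gentle, never press on the thin cover or the case with more than 20 N. Leave the other things on the bench where they are.

Things in the scene. Friction and masses are not known exactly. Their poses are not given: they have to be found in the camera images.
- case: White plastic case fixed to the bench, 100 (x) x 228 (y) x 64 mm high, at some yaw. Origin: centre of its underside, z up. Walls 8 mm thick, rim at z = 64 mm; inside 84 (x) x 212 mm (y). Its -y half is the open well, its +y half a solid deck with its top at z = 50 mm, over which the open cover lies. Pressing on case or cover with more than 20 N spoils the run.
- well (a point): Centre of the well's floor, at (0, -56, 8) mm in the case's frame; its axes are the case's. The well is 84 mm (x) by 100 mm (y) and its floor is 56 mm below the rim.
- cover (a joint): Opening in m along the case's +y: 0 shut over the well, 0.106 fully open. Aluminium plate 83 (x) x 105 (y) x 3 mm, centre at case x = 0, y = -53 mm + opening. Its top is 1 to 7 mm below the rim, different each time: feel for it. On springy felt, it gives 1 mm per 8 N pressed. It stays where left and needs about 5 N along y to slide: a fingertip pressed with 10 to 15 N drags it.
- jar_mid (a point): Centre (21 mm above the underside) of the capped porcelain jar to put away, z up: white round body 38 mm diameter x 26 mm high, narrower white cap 32 mm diameter x 16 mm on it, 42 mm high in all, about 70 g, loose on the bench. Its neighbours: a squat pot 48 mm wide and 26 mm high, and a slim dropper bottle 75 mm high.
- pot: Bystander: squat round pot, 48 mm diameter x 26 mm high, origin at the centre of its underside.
- dropper: Bystander: slim dropper bottle, 28 mm diameter x 75 mm high, origin at the centre of its underside.
- pot2: Bystander: squat pot like the other, standing on the glass slab beyond the case.
- dropper2: Bystander: slim dropper bottle 68 mm high on the glass slab.
- sponge: Bystander: sponge block 60 x 90 x 26 mm lying on the bench.
- brushmug: Bystander: white mug 72 mm wide, 85 mm high, with brushes that reach 175 mm high.
- spatula: Bystander: small spatula 160 mm long lying on the bench.
There are look-alikes about, which are no part of the job. What is shaped like the part that bears jar_mid but orange is not meant.

How it is judged:
On the way, in this order (a step that is already met when the one before it is completed fails the run):
1. the cover is slid fully open (value of joint cover above 0.096 m), for 0.2 s.
2. the jar stands upright in the open well, let go (horizontal distance between jar_mid and well below 0.045 m and z of jar_mid in the frame of well below 0.026 m and angle between jar_mid's own z axis and vertical below 0.15 rad and contact force between the fingers and jar below 0.1 N and value of joint cover above 0.07 m), for 0.2 s.
At the end, for the whole second after the job is handed in: The cover is shut to within 4 mm, and the jar stands upright (within 0.15 rad) and at rest on the floor of the well beneath it, with the robot clear of everything (value of joint cover below 0.004 m and horizontal distance between jar_mid and well below 0.045 m and z of jar_mid in the frame of well below 0.026 m and angle between jar_mid's own z axis and vertical below 0.15 rad and linear speed of jar below 0.02 m/s); the robot touches nothing.
It fails at once if the robot presses on the cover or the case with more than 20 N (contact force between case and the fingers above 20 N or contact force between case and the arm above 20 N).
It fails at once if a bystander is moved by more than 20 mm (distance of any of pot, dropper, pot2, dropper2, sponge, brushmug, spatula from where it was at the start of the episode above 0.02 m).
It also fails if it takes over 72 s, if anything falls off the work surface, if the arm or the gripper's body presses on something with over 40 N, if the wrist force passes 120 N, or if a joint passes its speed limit or range.

## Working session

There is one attempt and no reset: what is moved stays moved. The work goes in short steps, Python scripts to look and compute and a tool call to move; the robot and the scene stay as the last step left them, time stands still between calls to the robot, and variables do not carry over. Pictures are saved under pics/ and viewed, about 8 in all and at most 12, crops included, and the job is handed in when it is done.

Besides the shell and the picture viewer there is one more tool, called after ">>>" by a JSON object that holds its "fn" and its "kwargs". step_arm: Moves the arm, as the interface text tells. Its arguments: {"type":"object","properties":{"increments":{"type":"array"},"force":{"type":"number"}},"required":["increments"]}

```bash
mkdir -p pics; ls; cat > h.py <<'E'
from rig import manip
import numpy as np, cv2, json, sys
from scipy.spatial.transform import Rotation as R
def cam(name):
    s=manip.get_state(); d=manip.get_image(name)
    K=np.array([[d['fx'],0,d['cx']],[0,d['fy'],d['cy']],[0,0,1.]])
    if 'mount' in d:
        T=np.eye(4); q=s['ee_rot']; T[:3,:3]=R.from_quat([q[1],q[2],q[3],q[0]]).as_matrix(); T[:3,3]=s['position']
        M=np.linalg.inv(T@np.array(d['mount']))
        Rm,t=M[:3,:3],M[:3,3]
    else: Rm,t=cv2.Rodrigues(np.array(d['rvec'],float))[0],np.array(d['tvec'],float).ravel()
    return d['img'],K,Rm,t
def save(name,f):
    img,K,Rm,t=cam(name); np.savez('pics/'+f+'.npz',img=img,K=K,R=Rm,t=t); cv2.imwrite('pics/'+f+'.png',img[:,:,::-1]); return img,K,Rm,t
def load(f): d=np.load('pics/'+f+'.npz'); return d['img'],d['K'],d['R'],d['t']
def bp(c,u,v,z):
    _,K,Rm,t=c; r=Rm.T@np.linalg.solve(K,[u,v,1.]); o=-Rm.T@t; return o+r*(z-o[2])/r[2]
def pj(c,p):
    _,K,Rm,t=c; q=(K@(Rm@np.atleast_2d(p).T+t[:,None])); return (q[:2]/q[2]).T
E
python3 -c "
from h import *
for n in ['scene','side','wrist']: c=save(n,n+'0'); print(n,-c[2].T@c[3])
s=manip.get_state(); print({k:np.round(v,3) for k,v in s.items()}, manip.grasp_offset)
a=load('scene0')[0];b=load('side0')[0]
cv2.imwrite('pics/both.png',cv2.resize(np.vstack([a,b]),(640,800))[:,:,::-1])"
```

```text
pics
scene [1.08036571 0.76869058 0.72589147]
side [0.97010528 0.54722686 0.74167407]
wrist [ 0.29449999 -0.499108    0.37403648]
{'clock': np.float64(0.15), 'qpos': array([-1.287,  0.276,  1.506,  0.   ,  1.361, -0.121]), 'qd': array([ 0.002, -0.002, -0.003,  0.001, -0.001,  0.001]), 'effort': array([ 1.0000e-03, -4.1715e+01, -2.4603e+01, -0.0000e+00,  8.0000e-03,
       -0.0000e+00]), 'position': array([ 0.226, -0.528,  0.21 ]), 'ee_rot': array([-0.142, -0.693, -0.143,  0.693]), 'contact_force': array([-0.316,  0.156, -0.108]), 'moment': array([-0.02 , -0.004, -0.02 ]), 'width': np.float64(0.085)} 0.0187
```

View pics/scene0.png

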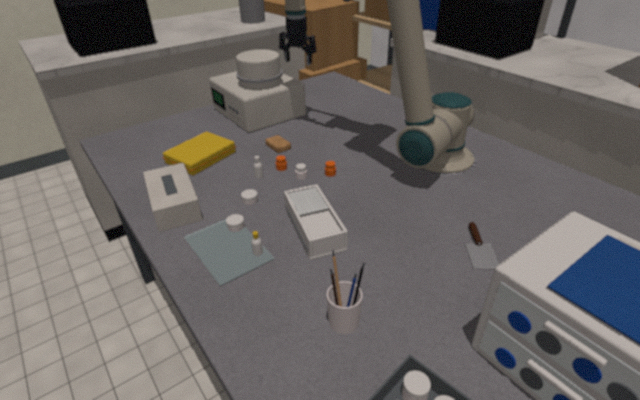

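View pics/side0.png

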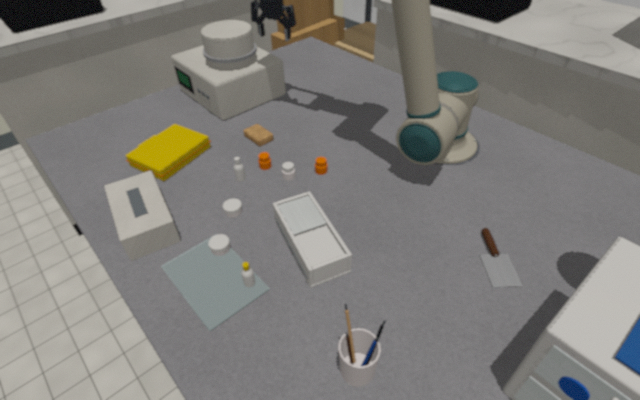

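Scene: the case is around (315,218) and side view (312,237). Candidates for the jar, in the side view: white (288,170), orange (265,160) and orange (321,165), which are the look-alikes, and the flat pots (232,207) and (219,244). The white one at (288,170) fits because it is white, capped and tall. I'll confirm with a crop.

```bash
python3 -c "
from h import *
c=load('side0')
cv2.imwrite('pics/crop.png',cv2.resize(c[0][145:290,210:370],None,fx=4,fy=4,interpolation=cv2.INTER_CUBIC)[:,:,::-1])
c2=load('scene0')
print('jar base', bp(c,288,178,0), bp(c2,300,178,0))"
```

```text
jar base [ 0.45912854 -0.19118169  0.        ] [ 0.46231856 -0.1896376   0.        ]
```

View pics/crop.png

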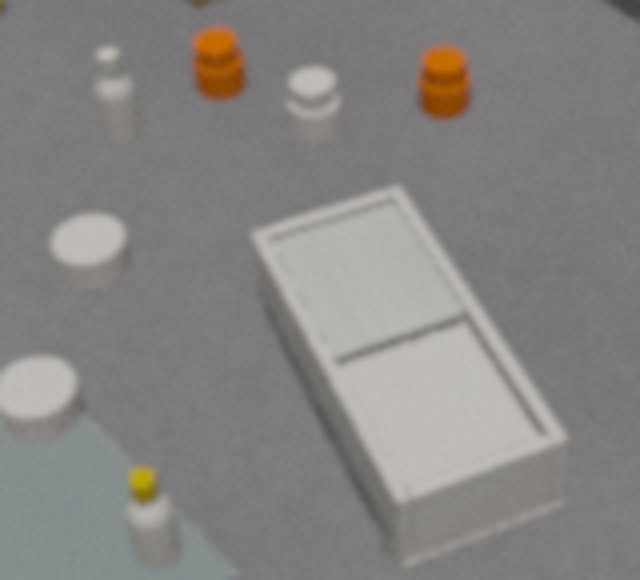

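The crop confirms it: white capped jar at crop (314,100), flanked by the two orange look-alikes. The grey cover is on the far half of the case, towards the robot, and the white deck is on the near half. Next I fit the poses.

```bash
python3 -c "
from h import *
from scipy.optimize import least_squares
c=load('side0'); c2=load('scene0')
f=lambda x,y:((x+.5)/4-.5+210,(y+.5)/4-.5+145)
px=np.array([f(*p) for p in [(253,235),(402,187),(567,436),(403,497)]])
P=[bp(c,u,v,.064)[:2] for u,v in px]; print(np.round(P,4)); P=np.array(P)
print(np.linalg.norm(P-np.roll(P,-1,0),axis=1))
# order TL,TR,BR,BL; +y from T to B
loc=np.array([[-50,-114],[50,-114],[50,114],[-50,114]])/1e3
for L in (loc,loc*[-1,1]):
  g=lambda q:(pj(c,np.c_[L@np.array([[np.cos(q[2]),np.sin(q[2])],[-np.sin(q[2]),np.cos(q[2])]])+q[:2],np.full(4,.064)])-px).ravel()
  r=least_squares(g,[*P.mean(0),np.arctan2(*(P[3]-P[0])[::-1])-np.pi/2]); print(r.x,np.degrees(r.x[2]),r.cost)
for n,p,z in [('jar',(313,81),.042),('orA',(219,40),.042),('orB',(445,57),.042),('drop',(107,53),.075),('pot',(89,241),.026),('pot2',(38,387),.029),('drop2',(143,480),.07)]: print(n,np.round(bp(c,*f(*p),z),4))
# scene crops enlarged for check
cv2.imwrite('pics/crop2.png',cv2.resize(c2[0][145:265,230:360],None,fx=5,fy=5,interpolation=cv2.INTER_CUBIC)[:,:,::-1])
"
```

```text
[[ 0.5907 -0.0765]
 [ 0.495  -0.0477]
 [ 0.5609  0.166 ]
 [ 0.6526  0.1372]]
[0.09994118 0.22364573 0.09610384 0.22245624]
[ 0.56971044  0.03918318 -0.19773185] -11.32920046371665 3480.6097337270885
[ 0.57427702  0.04395761 -0.29363583] -16.824093575186456 2.078237056485685
jar [ 0.4525 -0.195   0.042 ]
orA [ 0.4726 -0.2799  0.042 ]
orB [ 0.3663 -0.1521  0.042 ]
drop [ 0.5613 -0.2817  0.075 ]
pot [ 0.6509 -0.1794  0.026 ]
pot2 [ 0.7423 -0.0903  0.029 ]
drop2 [0.7487 0.0402 0.07  ]
```

View pics/crop2.png

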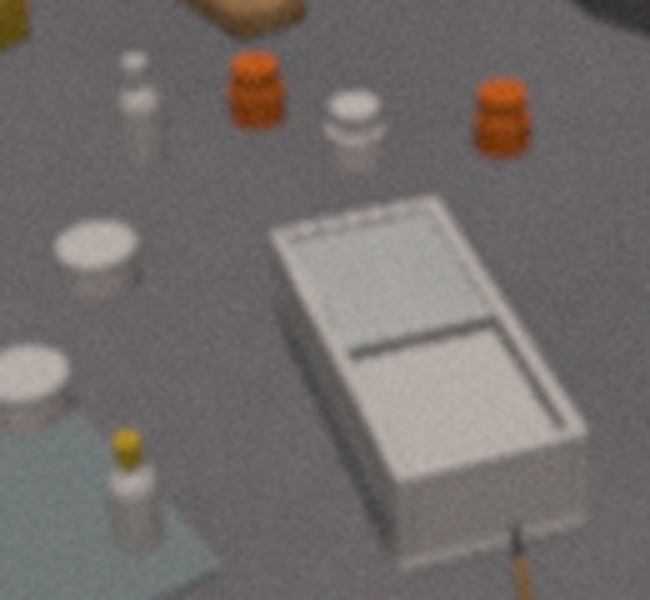

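The scene crop agrees: white jar at crop (355,130), cover on the robot side, and nothing else white and capped. Fitted case centre is about (0.574, 0.044), yaw −16.8°. I move over the jar while turning the jaws along the case's y, and look with the wrist camera.

>>> {"fn": "step_arm", "kwargs": {"increments": [{"grip":1,"delta_pos":[0.0226,0.0333,0.004],"twist":-4},{"grip":1,"delta_pos":[0.0226,0.0333,0.004],"twist":-4},{"grip":1,"delta_pos":[0.0226,0.0333,0.004],"twist":-4},{"grip":1,"delta_pos":[0.0226,0.0333,0.004],"twist":-4},{"grip":1,"delta_pos":[0.0226,0.0333,0.004],"twist":-4},{"grip":1,"delta_pos":[0.0226,0.0333,0.004],"twist":-4},{"grip":1,"delta_pos":[0.0226,0.0333,0.004],"twist":-4},{"grip":1,"delta_pos":[0.0226,0.0333,0.004],"twist":-4},{"grip":1,"delta_pos":[0.0226,0.0333,0.004],"twist":-4},{"grip":1,"delta_pos":[0.0226,0.0333,0.004],"twist":-4}]}}

```text
clock: 0.98
position: [0.453, -0.1936, 0.2504]
ee_rot: [0.105, -0.699, 0.105, 0.699]
contact_force: [0.3, -0.3, 0.5]
width: 0.0851
```

>>> {"fn": "step_arm", "kwargs": {"increments": [{"grip":1,"delta_pos":[0,0,0],"twist":0},{"grip":1,"delta_pos":[0,0,0],"twist":0},{"grip":1,"delta_pos":[0,0,0],"twist":0}]}}

```text
clock: 1.23
position: [0.4521, -0.1956, 0.25]
ee_rot: [0.103, -0.699, 0.103, 0.7]
contact_force: [-0.6, 0.1, 0.9]
width: 0.0856
```

```bash
python3 -c "
from h import *
s=manip.get_state(); print({k:np.round(s[k],4) for k in ['clock','qpos','position','ee_rot']})
c=save('wrist','w1')
x0,y0,a=.5743,.0440,-.2936
for n,L in [('rim',[[-50,-114,64],[50,-114,64],[50,114,64],[-50,114,64]]),('mid',[[0,0,64]])]:
  L=np.array(L)/1e3; W=np.c_[x0+L[:,0]*np.cos(a)-L[:,1]*np.sin(a), y0+L[:,0]*np.sin(a)+L[:,1]*np.cos(a), L[:,2]]; print(n,np.round(pj(c,W)))
print(pj(c,[[.4525,-.195,.042]]))"
```

```text
{'clock': np.float64(1.2333), 'qpos': array([-5.4890e-01,  1.3000e-01,  1.5983e+00, -1.1000e-03,  1.4140e+00,
        1.3138e+00]), 'position': array([ 0.4521, -0.1956,  0.25  ]), 'ee_rot': array([ 0.1025, -0.6992,  0.103 ,  0.7   ])}
rim [[184. 169.]
 [173.  75.]
 [-47.  74.]
 [-18. 168.]]
mid [[ 74. 124.]]
[[316.52531501 163.03506103]]
```

View pics/w1.png

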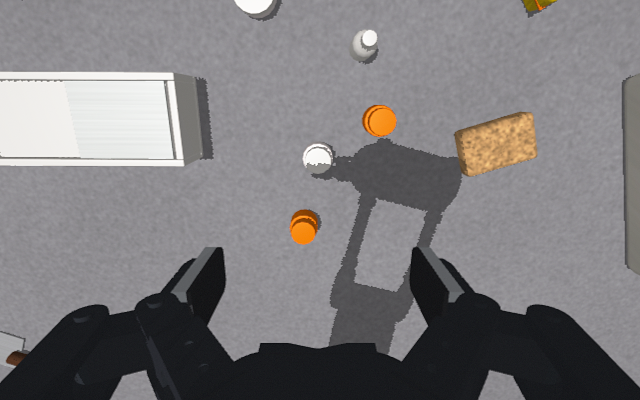

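Wrist view: the jar cap is at (318,157), the case's −y rim corners at (184,164) and (173,72), the orange look-alikes at (380,121) and (303,228). The fit predicted the same features about 4 px lower, so there is a small calibration offset to resolve.

```bash
python3 -c "
from h import *
c=load('w1'); print(np.round(bp(c,318,155,.042),4), np.round([bp(c,184,164,.064),bp(c,173,73,.064)],4))
x0,y0,a=.5743,.0440,-.2936
print([np.round([x0+x*np.cos(a)-y*np.sin(a),y0+x*np.sin(a)+y*np.cos(a)],4) for x,y in [(-.05,-.114),(.05,-.114),(0,-.053),(0,.053),(0,-.056)]])
g=c[0].astype(float).mean(2); print(g[118,0:215:5].astype(int))"
```

```text
[ 0.4613 -0.1995  0.042 ] [[ 0.4986 -0.0527  0.064 ]
 [ 0.5907 -0.0805  0.064 ]]
[array([ 0.4934, -0.0507]), array([ 0.5892, -0.0796]), array([ 0.559 , -0.0067]), array([0.5896, 0.0947]), array([ 0.5581, -0.0096])]
[235 236 236 236 237 237 237 237 238 238 238 239 239 239 240 232 232 232
 233 233 233 234 234 234 235 236 236 236 237 238 238 239 239 241 136 248
 115 116 118 116  80  82 150]
```

>>> {"fn": "step_arm", "kwargs": {"increments": [{"grip":0,"delta_pos":[0.0109,0.0188,-0.01],"twist":0},{"grip":0,"delta_pos":[0.0109,0.0188,-0.01],"twist":0},{"grip":0,"delta_pos":[0.0109,0.0188,-0.015],"twist":0},{"grip":0,"delta_pos":[0.0109,0.0188,-0.015],"twist":0},{"grip":0,"delta_pos":[0.0109,0.0188,-0.015],"twist":0},{"grip":0,"delta_pos":[0.0109,0.0188,-0.015],"twist":0},{"grip":0,"delta_pos":[0.0109,0.0188,-0.02],"twist":0},{"grip":0,"delta_pos":[0.0109,0.0188,-0.02],"twist":0},{"grip":0,"delta_pos":[0.0109,0.0188,-0.02],"twist":0},{"grip":0,"delta_pos":[0.0109,0.0188,-0.02],"twist":0}]}}

```text
clock: 2.12
position: [0.5615, -0.009, 0.0892]
ee_rot: [0.104, -0.699, 0.105, 0.699]
contact_force: [-0.5, -0.3, 0.2]
width: 0.0003
```

>>> {"fn": "step_arm", "kwargs": {"increments": [{"grip":0,"delta_pos":[0,0,-0.005],"twist":0},{"grip":0,"delta_pos":[0,0,-0.005],"twist":0},{"grip":0,"delta_pos":[0,0,-0.005],"twist":0},{"grip":0,"delta_pos":[0,0,-0.003],"twist":0},{"grip":0,"delta_pos":[0,0,-0.002],"twist":0},{"grip":0,"delta_pos":[0,0,-0.002],"twist":0},{"grip":0,"delta_pos":[0,0,-0.001],"twist":0},{"grip":0,"delta_pos":[0,0,0],"twist":0},{"grip":0,"delta_pos":[0,0,0],"twist":0},{"grip":0,"delta_pos":[0,0,0],"twist":0}]}}

```text
clock: 2.95
position: [0.5616, -0.0076, 0.0677]
ee_rot: [-0.103, 0.7, -0.103, -0.699]
contact_force: [-1.0, 0.3, 0.3]
width: 0.0001
```

>>> {"fn": "step_arm", "kwargs": {"increments": [{"grip":0,"delta_pos":[0,0,-0.001],"twist":0},{"grip":0,"delta_pos":[0,0,-0.001],"twist":0},{"grip":0,"delta_pos":[0,0,-0.001],"twist":0},{"grip":0,"delta_pos":[0,0,0],"twist":0},{"grip":0,"delta_pos":[0,0,0],"twist":0}]}}

```text
clock: 3.37
position: [0.5614, -0.0075, 0.0642]
ee_rot: [0.103, -0.699, 0.103, 0.7]
contact_force: [-0.1, 0.3, -0.6]
width: 0.0002
```

>>> {"fn": "step_arm", "kwargs": {"increments": [{"grip":0,"delta_pos":[0,0,-0.0005],"twist":0},{"grip":0,"delta_pos":[0,0,-0.0005],"twist":0},{"grip":0,"delta_pos":[0,0,0],"twist":0},{"grip":0,"delta_pos":[0,0,0],"twist":0}]}}

```text
clock: 3.7
position: [0.5615, -0.0076, 0.0633]
ee_rot: [0.103, -0.7, 0.103, 0.7]
contact_force: [0.3, 0.3, 0.8]
width: -0.0001
```

>>> {"fn": "step_arm", "kwargs": {"increments": [{"grip":0,"delta_pos":[0,0,-0.0005],"twist":0},{"grip":0,"delta_pos":[0,0,-0.0005],"twist":0},{"grip":0,"delta_pos":[0,0,-0.0002],"twist":0},{"grip":0,"delta_pos":[0,0,0],"twist":0},{"grip":0,"delta_pos":[0,0,0],"twist":0}]}}

```text
clock: 4.12
position: [0.5614, -0.0076, 0.0621]
ee_rot: [0.103, -0.699, 0.103, 0.7]
contact_force: [-0.3, 0.1, 1.0]
width: 0.0001
```

>>> {"fn": "step_arm", "kwargs": {"increments": [{"grip":0,"delta_pos":[0,0,-0.0005],"twist":0},{"grip":0,"delta_pos":[0,0,-0.0005],"twist":0},{"grip":0,"delta_pos":[0,0,-0.0002],"twist":0},{"grip":0,"delta_pos":[0,0,0],"twist":0},{"grip":0,"delta_pos":[0,0,0],"twist":0}]}}

```text
clock: 4.53
position: [0.5614, -0.0075, 0.0609]
ee_rot: [0.103, -0.699, 0.103, 0.7]
contact_force: [0.3, 0.1, 0.5]
width: -0.0001
```

>>> {"fn": "step_arm", "kwargs": {"increments": [{"grip":0,"delta_pos":[0,0,-0.0005],"twist":0},{"grip":0,"delta_pos":[0,0,-0.0005],"twist":0},{"grip":0,"delta_pos":[0,0,-0.0002],"twist":0},{"grip":0,"delta_pos":[0,0,0],"twist":0},{"grip":0,"delta_pos":[0,0,0],"twist":0}]}}

```text
clock: 4.95
position: [0.5614, -0.0076, 0.0597]
ee_rot: [0.103, -0.699, 0.103, 0.7]
contact_force: [0.0, 0.8, -1.2]
width: 0.0001
```

>>> {"fn": "step_arm", "kwargs": {"increments": [{"grip":0,"delta_pos":[0,0,-0.0005],"twist":0},{"grip":0,"delta_pos":[0,0,-0.0005],"twist":0},{"grip":0,"delta_pos":[0,0,-0.0002],"twist":0},{"grip":0,"delta_pos":[0,0,0],"twist":0},{"grip":0,"delta_pos":[0,0,0],"twist":0}]}}

```text
clock: 5.37
position: [0.5614, -0.0076, 0.0585]
ee_rot: [0.103, -0.699, 0.103, 0.7]
contact_force: [-0.3, 0.6, 0.5]
width: 0.0
```

>>> {"fn": "step_arm", "kwargs": {"increments": [{"grip":0,"delta_pos":[0,0,-0.0005],"twist":0},{"grip":0,"delta_pos":[0,0,-0.0005],"twist":0},{"grip":0,"delta_pos":[0,0,-0.0002],"twist":0},{"grip":0,"delta_pos":[0,0,0],"twist":0},{"grip":0,"delta_pos":[0,0,0],"twist":0}]}}

```text
clock: 5.78
position: [0.5614, -0.0076, 0.0573]
ee_rot: [0.103, -0.699, 0.103, 0.7]
contact_force: [0.7, -0.2, -0.0]
width: 0.0002
```

>>> {"fn": "step_arm", "kwargs": {"increments": [{"grip":0,"delta_pos":[0,0,-0.0005],"twist":0},{"grip":0,"delta_pos":[0,0,-0.0005],"twist":0},{"grip":0,"delta_pos":[0,0,-0.0002],"twist":0},{"grip":0,"delta_pos":[0,0,0],"twist":0},{"grip":0,"delta_pos":[0,0,0],"twist":0}]}}

```text
clock: 6.2
position: [0.5614, -0.0076, 0.0561]
ee_rot: [0.103, -0.699, 0.103, 0.7]
contact_force: [0.3, 0.1, -0.7]
width: -0.0001
```

>>> {"fn": "step_arm", "kwargs": {"increments": [{"grip":0,"delta_pos":[0,0,-0.0005],"twist":0},{"grip":0,"delta_pos":[0,0,-0.0005],"twist":0},{"grip":0,"delta_pos":[0,0,-0.0002],"twist":0},{"grip":0,"delta_pos":[0,0,0],"twist":0},{"grip":0,"delta_pos":[0,0,0],"twist":0}]}}

```text
clock: 6.62
position: [0.5614, -0.0076, 0.0549]
ee_rot: [0.103, -0.699, 0.103, 0.7]
contact_force: [-0.6, 0.7, 0.0]
width: 0.0
```

```bash
python3 -c "
from h import *
s=manip.get_state(); print({k:np.round(s[k],4) for k in ['contact_force','moment','effort','position']})
a=save('wrist','w2')[0]; b=save('side','s2')[0]
p=cv2.resize(b[140:300,200:400],(640,512),interpolation=cv2.INTER_CUBIC)
cv2.imwrite('pics/v2.png',np.hstack([cv2.resize(a,(480,300)),cv2.resize(p,(375,300))])[:,:800,::-1])"
```

```text
{'contact_force': array([-0.6317,  0.6682,  0.0498]), 'moment': array([-0.016 ,  0.0077, -0.0323]), 'effort': array([-4.00000e-04, -4.32699e+01, -1.97299e+01, -4.00000e-04,
        1.90000e-03, -0.00000e+00]), 'position': array([ 0.5614, -0.0076,  0.0549])}
```

View pics/v2.png

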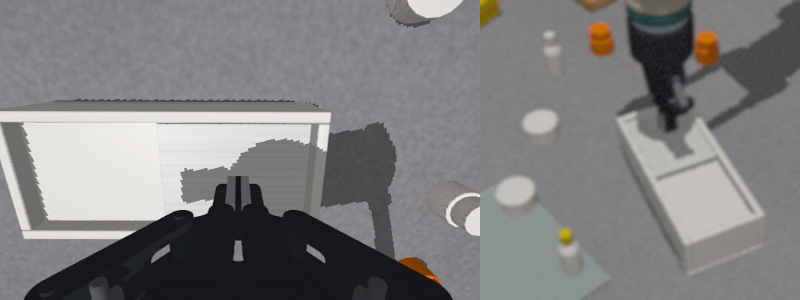

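Finger is over the cover (wrist tip at about (238,180) in the scaled view), and its shadow sits apart from the tip, so it still hovers above. I keep descending gently.

>>> {"fn": "step_arm", "kwargs": {"increments": [{"grip":0,"delta_pos":[0,0,-0.0005],"twist":0},{"grip":0,"delta_pos":[0,0,-0.0005],"twist":0},{"grip":0,"delta_pos":[0,0,-0.0002],"twist":0},{"grip":0,"delta_pos":[0,0,0],"twist":0},{"grip":0,"delta_pos":[0,0,0],"twist":0}]}}

```text
clock: 7.13
position: [0.5614, -0.0076, 0.0537]
ee_rot: [0.103, -0.699, 0.103, 0.7]
contact_force: [-0.1, -0.2, -0.0]
width: 0.0001
```

```bash
python3 -c "
from h import *
c=load('w2'); T=np.array([.5614,-.0076,.0549]); print('tcp',pj(c,T),pj(c,T+[0,0,.01]), pj(c,T-[0,0,.01])); s=load('s2'); print('tcp side',pj(s,T),pj(s,T+[0,0,.01]))
a=cv2.resize(c[0][190:330,220:420],None,fx=3,fy=3,interpolation=cv2.INTER_CUBIC)
b=cv2.resize(s[0][150:230,250:340],None,fx=5,fy=5,interpolation=cv2.INTER_CUBIC)
b=cv2.resize(b,(450,420)); cv2.imwrite('pics/v3.png',cv2.resize(np.hstack([a,b]),(800,320))[:,:,::-1])"
```

```text
tcp [[318.04115802 234.9957715 ]] [[318.12070607 242.6916982 ]] [[317.96970402 228.08290918]]
tcp side [[300.14929845 214.84548095]] [[299.91883934 211.89079907]]
```

View pics/v3.png

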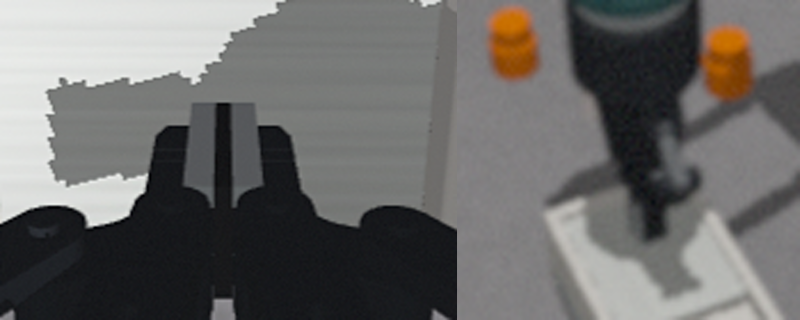

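Both views suggest the visible tip is well above the reported TCP. I'll triangulate the tip from the two fixed cameras.

```bash
python3 -c "
from h import *
T=manip.get_state()['position']; print(T)
out=[]
for n in ['side','scene']:
  c=save(n,n+'3'); u,v=pj(c,T)[0]; print(n,u,v,'per 10mm up',pj(c,T+[0,0,.01])[0]-[u,v])
  g=c[0].astype(int).mean(2)
  u=int(round(u)); v=int(round(v))
  print(g[v-14:v+8,u-6:u+9].astype(int))
"
```

```text
[ 0.56143866 -0.00757376  0.05369887]
side 300.17131991344576 215.21097463704726 per 10mm up [-0.23011459 -2.94967532]
[[ 99  80  67  62  49  37  26  25  31  24  33  43  54  67  75]
 [100  80  80  72  60  40  27  28  26  28  46  74  88  97  99]
 [101  86  82  77  62  37  25  28  17  36  56  86 103 109 109]
 [103  89  83  78  67  41  29  28  27  37  64  89 106 111 108]
 [102  90  87  80  70  42  26  28  32  31  59  87 106 110 110]
 [102  92  84  83  70  39  25  28  29  35  58  85 106 109 110]
 [103  90  87  84  69  47  19  21  27  31  56  86 105 109 108]
 [107  92  91  88  75  46  32  28  22  32  59  87 106 111 111]
 [109 100  93  87  75  45  35  40  45  62  77  96 107 112 110]
 [109 108 104  96  83  68  64  70  80  88  96 105 107 109 112]
 [114 111 107 103  95  90  91  95 101 108 108 113 116 109 116]
 [111 112 111 111 106 106 107 111 111 111 113 113 113 109 124]
 [116 113 112 110 110 111 112 114 112 109 111 113 113 114 127]
 [136 126 119 115 114 112 114 114 114 114 111 113 113 115 130]
 [164 159 144 137 126 117 113 110 118 114 113 109 109 110 127]
 [178 175 174 166 148 127 114 112 11
[... 1172 characters left out ...]
8 124]
 [ 95  91  92  87  87  89  92  88  87  94  88  87  95 123 144]
 [123 112 104 101  95  86  89  92  89  89  86  89  99 128 157]
 [155 147 133 125 113  95  91  88  89  89  87  88 100 128 148]
 [165 163 163 154 124  96  82  88  93  87  86  89  91 105 129]
 [170 165 170 163 142 119  94  87  86  84  93  89  92  93 114]
 [164 168 173 164 155 131 106  95  89  89  92  88  89  89  99]
 [165 164 171 170 164 153 135 107  87  88  93  92  88  87  85]
 [164 165 165 166 167 167 150 124 102  86  88  92  99 100 100]
 [168 167 170 166 171 167 162 139 111  98 101 105 123 136 137]
 [169 164 167 168 166 173 166 151 137 133 133 143 150 162 165]
 [169 176 166 166 171 171 171 165 161 162 164 164 169 173 170]]
```

Both cameras put the actual tip about 17–20 mm above the reported TCP (side ~210 against 215 px, scene ~195.5 against 201.5), which agrees with no contact so far. I descend 4 mm, then go in fine steps.

>>> {"fn": "step_arm", "kwargs": {"increments": [{"grip":0,"delta_pos":[0,0,-0.001],"twist":0},{"grip":0,"delta_pos":[0,0,-0.001],"twist":0},{"grip":0,"delta_pos":[0,0,-0.001],"twist":0},{"grip":0,"delta_pos":[0,0,-0.001],"twist":0},{"grip":0,"delta_pos":[0,0,0],"twist":0},{"grip":0,"delta_pos":[0,0,0],"twist":0}]}}

```text
clock: 7.73
position: [0.5613, -0.0075, 0.0496]
ee_rot: [0.103, -0.699, 0.103, 0.7]
contact_force: [-0.6, 0.5, -0.3]
width: 0.0003
```

```bash
cat > tip.py <<'E'
from h import *
s=manip.get_state(); T=s['position']; print(np.round(T,4),np.round(s['contact_force'],2))
for n in ['side','scene']:
  c=save(n,n+'4'); u,v=pj(c,T)[0]; g=c[0].astype(float).mean(2); U=int(round(u)); V=int(round(v))
  col=g[V-16:V+4,U-1:U+3].mean(1); print(n,'tcp row',round(v,1),'rows',V-16,col.astype(int))
E
python3 tip.py
```

```text
[ 0.5613 -0.0075  0.0496] [-0.62  0.53 -0.29]
side tcp row 216.4 rows 200 [ 26  23  27  28  30  31  32  34  31  32  42  64  93 108 112 115 119 123
 127 139]
scene tcp row 202.7 rows 187 [ 16  19  22  21  20  24  19  16  26  33  57  75  87  88  89  92  94 104
 122 135]
```

>>> {"fn": "step_arm", "kwargs": {"increments": [{"grip":0,"delta_pos":[0,0,-0.0005],"twist":0},{"grip":0,"delta_pos":[0,0,-0.0005],"twist":0},{"grip":0,"delta_pos":[0,0,-0.0005],"twist":0},{"grip":0,"delta_pos":[0,0,0],"twist":0},{"grip":0,"delta_pos":[0,0,0],"twist":0}]}}

```text
clock: 8.25
position: [0.5614, -0.0076, 0.0482]
ee_rot: [0.103, -0.699, 0.103, 0.7]
contact_force: [0.0, 0.2, -0.4]
width: 0.0002
```

>>> {"fn": "step_arm", "kwargs": {"increments": [{"grip":0,"delta_pos":[0,0,-0.0005],"twist":0},{"grip":0,"delta_pos":[0,0,-0.0005],"twist":0},{"grip":0,"delta_pos":[0,0,-0.0005],"twist":0},{"grip":0,"delta_pos":[0,0,0],"twist":0},{"grip":0,"delta_pos":[0,0,0],"twist":0}]}}

```text
clock: 8.67
position: [0.5614, -0.0076, 0.0467]
ee_rot: [0.103, -0.699, 0.103, 0.7]
contact_force: [-0.0, -0.1, -0.4]
width: -0.0002
```

>>> {"fn": "step_arm", "kwargs": {"increments": [{"grip":0,"delta_pos":[0,0,-0.0005],"twist":0},{"grip":0,"delta_pos":[0,0,-0.0005],"twist":0},{"grip":0,"delta_pos":[0,0,-0.0005],"twist":0},{"grip":0,"delta_pos":[0,0,0],"twist":0},{"grip":0,"delta_pos":[0,0,0],"twist":0}]}}

```text
clock: 9.08
position: [0.5614, -0.0076, 0.0452]
ee_rot: [0.103, -0.699, 0.103, 0.7]
contact_force: [0.5, 0.2, -0.3]
width: -0.0002
```

>>> {"fn": "step_arm", "kwargs": {"increments": [{"grip":0,"delta_pos":[0,0,-0.0005],"twist":0},{"grip":0,"delta_pos":[0,0,-0.0005],"twist":0},{"grip":0,"delta_pos":[0,0,-0.0005],"twist":0},{"grip":0,"delta_pos":[0,0,0],"twist":0},{"grip":0,"delta_pos":[0,0,0],"twist":0}]}}

```text
clock: 9.5
position: [0.5614, -0.0076, 0.0437]
ee_rot: [0.103, -0.699, 0.103, 0.7]
contact_force: [0.1, 0.9, -0.4]
width: 0.0001
```

>>> {"fn": "step_arm", "kwargs": {"increments": [{"grip":0,"delta_pos":[0,0,-0.0005],"twist":0},{"grip":0,"delta_pos":[0,0,-0.0005],"twist":0},{"grip":0,"delta_pos":[0,0,-0.0005],"twist":0},{"grip":0,"delta_pos":[0,0,0],"twist":0},{"grip":0,"delta_pos":[0,0,0],"twist":0}]}}

```text
clock: 9.92
position: [0.5614, -0.0076, 0.0422]
ee_rot: [0.103, -0.699, 0.103, 0.7]
contact_force: [0.2, -0.5, 0.6]
width: 0.0003
```

```bash
python3 tip.py
```

```text
[ 0.5614 -0.0076  0.0422] [ 0.25 -0.51  0.61]
side tcp row 218.5 rows 203 [ 24  27  33  29  30  32  31  34  32  38  60  85 110 123 126 123 132 151
 170 178]
scene tcp row 204.9 rows 189 [ 21  17  21  20  22  22  25  21  21  30  51  73  90  95  94  97 112 127
 140 152]
```

>>> {"fn": "step_arm", "kwargs": {"increments": [{"grip":0,"delta_pos":[0,0,-0.0005],"twist":0},{"grip":0,"delta_pos":[0,0,-0.0005],"twist":0},{"grip":0,"delta_pos":[0,0,-0.0003],"twist":0},{"grip":0,"delta_pos":[0,0,0],"twist":0},{"grip":0,"delta_pos":[0,0,0],"twist":0}]}}

```text
clock: 10.43
position: [0.5615, -0.0076, 0.041]
ee_rot: [-0.103, 0.7, -0.103, -0.699]
contact_force: [-0.3, -0.7, 1.4]
width: 0.0002
```

>>> {"fn": "step_arm", "kwargs": {"increments": [{"grip":0,"delta_pos":[0,0,-0.0004],"twist":0},{"grip":0,"delta_pos":[0,0,-0.0004],"twist":0},{"grip":0,"delta_pos":[0,0,-0.0004],"twist":0},{"grip":0,"delta_pos":[0,0,0],"twist":0},{"grip":0,"delta_pos":[0,0,0],"twist":0}]}}

```text
clock: 10.85
position: [0.5615, -0.0076, 0.0403]
ee_rot: [-0.103, 0.7, -0.103, -0.699]
contact_force: [-0.8, 0.8, 5.7]
width: -0.0003
```

Contact at reported z ≈ 0.041. I press to about 12 N.

>>> {"fn": "step_arm", "kwargs": {"increments": [{"grip":0,"delta_pos":[0,0,-0.0005],"twist":0},{"grip":0,"delta_pos":[0,0,-0.0005],"twist":0},{"grip":0,"delta_pos":[0,0,-0.0003],"twist":0},{"grip":0,"delta_pos":[0,0,0],"twist":0},{"grip":0,"delta_pos":[0,0,0],"twist":0}]}}

```text
clock: 11.27
position: [0.5615, -0.0076, 0.0397]
ee_rot: [-0.103, 0.7, -0.103, -0.699]
contact_force: [-2.4, 0.5, 9.7]
width: -0.0001
```

>>> {"fn": "step_arm", "kwargs": {"increments": [{"grip":0,"delta_pos":[0,0,-0.0004],"twist":0},{"grip":0,"delta_pos":[0,0,-0.0004],"twist":0},{"grip":0,"delta_pos":[0.0005,0.0015,0],"twist":0},{"grip":0,"delta_pos":[0.0009,0.003,0],"twist":0},{"grip":0,"delta_pos":[0.0009,0.003,0],"twist":0},{"grip":0,"delta_pos":[0.0009,0.003,0],"twist":0},{"grip":0,"delta_pos":[0,0,0],"twist":0}]}}

```text
clock: 11.85
position: [0.5645, 0.002, 0.0394]
ee_rot: [-0.102, 0.7, -0.104, -0.699]
contact_force: [-3.8, -2.6, 13.1]
width: -0.0001
```

>>> {"fn": "step_arm", "kwargs": {"increments": [{"grip":0,"delta_pos":[0.0012,0.004,0],"twist":0},{"grip":0,"delta_pos":[0.0012,0.004,0],"twist":0},{"grip":0,"delta_pos":[0.0012,0.004,0],"twist":0},{"grip":0,"delta_pos":[0.0012,0.004,0],"twist":0},{"grip":0,"delta_pos":[0.0012,0.004,0],"twist":0},{"grip":0,"delta_pos":[0.0012,0.004,0],"twist":0},{"grip":0,"delta_pos":[0.0012,0.004,0],"twist":0},{"grip":0,"delta_pos":[0,0,0],"twist":0}]}}

```text
clock: 12.52
position: [0.5731, 0.0302, 0.0394]
ee_rot: [-0.102, 0.7, -0.104, -0.699]
contact_force: [-3.1, -1.6, 12.0]
width: 0.0001
```

```bash
cat > rim.py <<'E'
from h import *
c=save('wrist','wr'); x0,y0,a=.576,.043,-.2936
g=c[0].astype(float).mean(2)
ys=np.arange(-.11,.112,.004)
for lx in (.032,-.035):
  W=np.c_[x0+lx*np.cos(a)-ys*np.sin(a),y0+lx*np.sin(a)+ys*np.cos(a),np.full(len(ys),.058)]
  p=pj(c,W); print(lx,[(int(round(y*1e3)),int(g[int(v),int(u)])) for y,(u,v) in zip(ys,p) if 0<=u<640 and 0<=v<400])
E
python3 rim.py
```

```text
0.032 [(-110, 116), (-106, 125), (-102, 125), (-98, 103), (-94, 105), (-90, 104), (-86, 104), (-82, 124), (-78, 124), (-74, 124), (-70, 124), (-66, 125), (-62, 211), (-58, 212), (-54, 213), (-50, 213), (-46, 215), (-42, 217), (-38, 108), (-34, 219), (-30, 217), (-26, 218), (-22, 219), (-18, 220), (-14, 221), (-10, 221), (-6, 222), (-2, 223), (2, 224), (6, 224), (10, 225), (14, 226), (18, 226), (22, 227), (26, 227), (30, 228), (34, 228), (38, 229), (42, 229), (46, 231), (50, 232), (54, 230), (58, 230), (62, 229), (66, 229), (70, 228), (74, 228), (78, 227), (82, 227), (86, 226), (90, 225), (94, 224), (98, 231), (102, 104), (106, 104), (110, 102)]
-0.035 [(-110, 112), (-106, 104), (-102, 104), (-98, 110), (-94, 109), (-90, 112), (-86, 21), (-82, 24), (-78, 23), (-74, 21), (-70, 22), (-66, 25), (-62, 21), (-58, 22), (-54, 23), (-50, 23), (-46, 23), (-42, 21), (-38, 21), (-34, 21), (-30, 24), (-26, 21), (-22, 23), (-18, 24), (-14, 21), (-10, 25), (-6, 21), (-2, 20), (2, 24), (6, 23), (10, 21), (14, 23), (18, 23), (22, 25), (26, 32), (30, 33), (34, 34), (38, 24), (42, 24), (46, 25), (50, 23), (54, 26), (58, 25), (62, 10), (66, 162), (70, 128), (74, 161), (78, 144), (82, 161), (86, 162), (90, 128), (94, 132), (98, 118), (102, 104), (106, 103), (110, 102)]
```

```bash
python3 -c "
from h import *
a=load('wr')[0]; b=save('side','s5')[0]
p=cv2.resize(b[165:295,250:375],(416,400),interpolation=cv2.INTER_CUBIC)
cv2.imwrite('pics/v5.png',np.hstack([cv2.resize(a,(480,300)),cv2.resize(p,(320,300))])[:,:,::-1])"
```

```text
(no output)
```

View pics/v5.png

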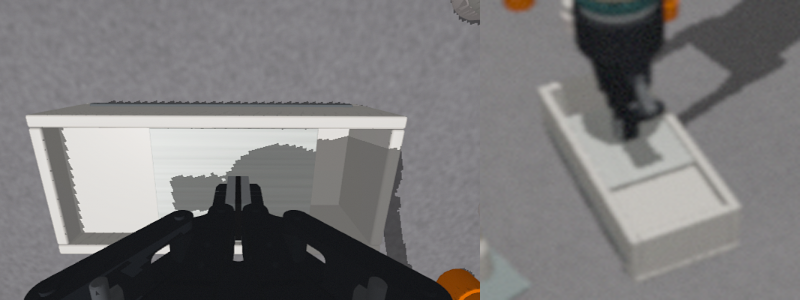

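The wrist view shows the cover moving with the finger and the well opening at its −y end. I continue.

>>> {"fn": "step_arm", "kwargs": {"increments": [{"grip":0,"delta_pos":[0.0012,0.004,0],"twist":0},{"grip":0,"delta_pos":[0.0012,0.004,0],"twist":0},{"grip":0,"delta_pos":[0.0012,0.004,0],"twist":0},{"grip":0,"delta_pos":[0.0012,0.004,0],"twist":0},{"grip":0,"delta_pos":[0.0012,0.004,0],"twist":0},{"grip":0,"delta_pos":[0.0012,0.004,0],"twist":0},{"grip":0,"delta_pos":[0.0012,0.004,0],"twist":0},{"grip":0,"delta_pos":[0,0,0],"twist":0}]}}

```text
clock: 13.28
position: [0.5817, 0.0582, 0.0394]
ee_rot: [-0.102, 0.7, -0.104, -0.699]
contact_force: [-3.4, -2.1, 12.6]
width: 0.0001
```

>>> {"fn": "step_arm", "kwargs": {"increments": [{"grip":0,"delta_pos":[0.0012,0.004,0],"twist":0},{"grip":0,"delta_pos":[0.0012,0.004,0],"twist":0},{"grip":0,"delta_pos":[0.0012,0.004,0],"twist":0},{"grip":0,"delta_pos":[0.0012,0.004,0],"twist":0},{"grip":0,"delta_pos":[0.0012,0.004,0],"twist":0},{"grip":0,"delta_pos":[0.0012,0.004,0],"twist":0},{"grip":0,"delta_pos":[0.0012,0.004,0],"twist":0},{"grip":0,"delta_pos":[0.0006,0.002,0],"twist":0},{"grip":0,"delta_pos":[0.0006,0.002,0],"twist":0},{"grip":0,"delta_pos":[0,0,0],"twist":0}]}}

```text
clock: 14.12
position: [0.5913, 0.0898, 0.0394]
ee_rot: [-0.102, 0.7, -0.104, -0.699]
contact_force: [-2.7, -3.3, 11.2]
width: 0.0003
```

>>> {"fn": "step_arm", "kwargs": {"increments": [{"grip":0,"delta_pos":[0.0003,0.001,0],"twist":0},{"grip":0,"delta_pos":[0.0003,0.001,0],"twist":0},{"grip":0,"delta_pos":[0.0003,0.001,0],"twist":0},{"grip":0,"delta_pos":[0.0003,0.001,0],"twist":0},{"grip":0,"delta_pos":[0,0,0],"twist":0},{"grip":0,"delta_pos":[0,0,0],"twist":0}]}}

```text
clock: 14.62
position: [0.5922, 0.092, 0.0393]
ee_rot: [-0.101, 0.7, -0.105, -0.699]
contact_force: [-3.6, -7.2, 11.5]
width: 0.0003
```

Cover is at its stop: 104 mm of travel and the drag force rose to 7 N. I lift and go over the jar.

>>> {"fn": "step_arm", "kwargs": {"increments": [{"grip":0,"delta_pos":[0,0,0.002],"twist":0},{"grip":0,"delta_pos":[0,0,0.006],"twist":0},{"grip":0,"delta_pos":[0,0,0.02],"twist":0},{"grip":0,"delta_pos":[0,0,0.03],"twist":0},{"grip":0,"delta_pos":[0,0,0.022],"twist":0}]}}

```text
clock: 15.03
position: [0.5925, 0.0953, 0.1189]
ee_rot: [-0.104, 0.7, -0.103, -0.699]
contact_force: [0.2, -1.0, -0.0]
width: -0.0002
```

>>> {"fn": "step_arm", "kwargs": {"increments": [{"grip":0.8,"delta_pos":[-0.0135,-0.0289,0],"twist":0},{"grip":0.8,"delta_pos":[-0.0135,-0.0289,0],"twist":0},{"grip":0.8,"delta_pos":[-0.0135,-0.0289,0],"twist":0},{"grip":0.8,"delta_pos":[-0.0135,-0.0289,0],"twist":0},{"grip":0.8,"delta_pos":[-0.0135,-0.0289,0],"twist":0},{"grip":0.8,"delta_pos":[-0.0135,-0.0289,0],"twist":0},{"grip":0.8,"delta_pos":[-0.0135,-0.0289,0],"twist":0},{"grip":0.8,"delta_pos":[-0.0135,-0.0289,0],"twist":0},{"grip":0.8,"delta_pos":[-0.0135,-0.0289,0],"twist":0},{"grip":0.8,"delta_pos":[-0.0135,-0.0289,0],"twist":0}]}}

```text
clock: 15.87
position: [0.4566, -0.195, 0.1176]
ee_rot: [-0.103, 0.7, -0.103, -0.699]
contact_force: [0.4, -0.4, -0.2]
width: 0.0682
```

>>> {"fn": "step_arm", "kwargs": {"increments": [{"grip":0.8,"delta_pos":[0,0,0],"twist":0},{"grip":0.8,"delta_pos":[0,0,0],"twist":0},{"grip":0.8,"delta_pos":[0,0,0],"twist":0}]}}

```text
clock: 16.12
position: [0.4574, -0.1936, 0.1176]
ee_rot: [-0.104, 0.7, -0.103, -0.699]
contact_force: [0.0, 0.4, 0.6]
width: 0.0681
```

```bash
python3 -c "
from h import *
s=manip.get_state(); T=s['position']; print(T)
c=save('wrist','w6'); b=save('side','s6'); e=load('scene0')
print('scene jar',bp(e,300.2,165.7,.042)); print('pred',pj(c,[.457,-.197,.042]))
p=b[0][145:295,230:350]; p=cv2.resize(p,(320,400),interpolation=cv2.INTER_CUBIC)
cv2.imwrite('pics/v6.png',cv2.resize(np.hstack([c[0],p]),(800,333))[:,:,::-1])"
```

```text
[ 0.45744157 -0.19356211  0.11755809]
scene jar [ 0.45624382 -0.19386695  0.042     ]
pred [[321.98178095 195.13514061]]
```

View pics/v6.png

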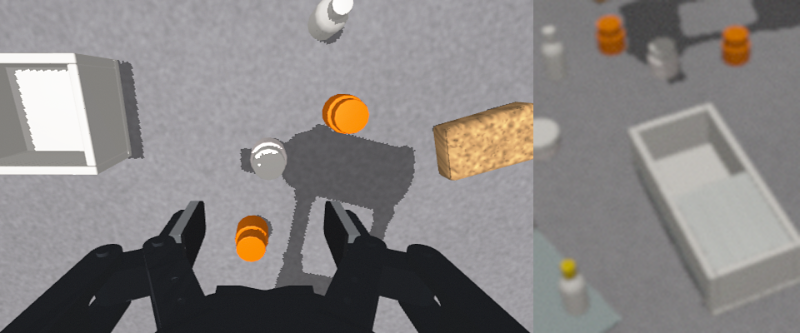

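Cover is fully open (side crop) and the well is empty. The jar cap is centred between the jaws at wrist pixel about (322,186). The cameras agree within ±4 mm, so I descend.

>>> {"fn": "step_arm", "kwargs": {"increments": [{"grip":0.8,"delta_pos":[0.001,-0.003,-0.02],"twist":0},{"grip":0.8,"delta_pos":[0,0,-0.02],"twist":0},{"grip":0.8,"delta_pos":[0,0,-0.02],"twist":0},{"grip":0.8,"delta_pos":[0,0,-0.015],"twist":0},{"grip":0.8,"delta_pos":[0,0,-0.015],"twist":0},{"grip":0.8,"delta_pos":[0,0,-0.01],"twist":0},{"grip":0.8,"delta_pos":[0,0,-0.008],"twist":0},{"grip":0.8,"delta_pos":[0,0,0],"twist":0},{"grip":0.8,"delta_pos":[0,0,0],"twist":0}]}}

```text
clock: 16.97
position: [0.4585, -0.1963, 0.0095]
ee_rot: [0.103, -0.699, 0.103, 0.7]
contact_force: [0.4, 0.5, 0.1]
width: 0.0681
```

```bash
python3 -c "
from h import *
s=manip.get_state(); T=s['position']; print(T,s['contact_force'])
c=save('wrist','w7'); b=save('side','s7'); print(pj(b,[T])-[250,130])
p=cv2.resize(b[0][130:210,250:330],(400,400),interpolation=cv2.INTER_CUBIC)
cv2.imwrite('pics/v7.png',cv2.resize(np.hstack([c[0][:,100:540],p]),(800,381))[:,:,::-1])"
```

```text
[ 0.45854311 -0.1963374   0.00950014] [0.35381553 0.46416503 0.11195329]
[[36.79472093 44.51686493]]
```

View pics/v7.png

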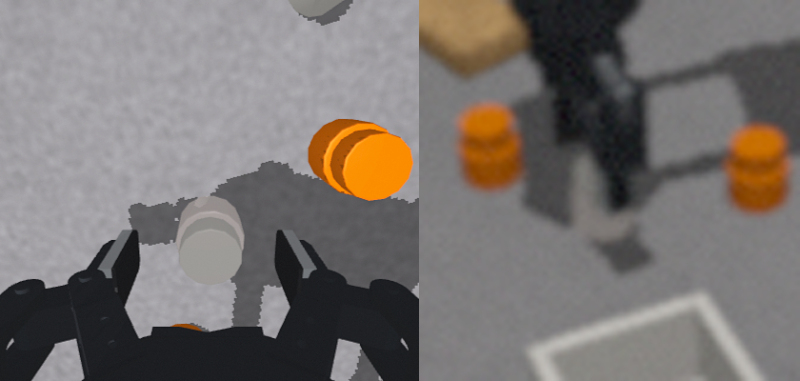

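Jar sits centred between the jaws (wrist crop (210,240)) and the orange neighbours are clear. I descend further and close.

>>> {"fn": "step_arm", "kwargs": {"increments": [{"grip":0.8,"delta_pos":[0,0,-0.005],"twist":0},{"grip":0.8,"delta_pos":[0,0,-0.005],"twist":0},{"grip":0.8,"delta_pos":[0,0,-0.004],"twist":0},{"grip":0.8,"delta_pos":[0,0,-0.003],"twist":0},{"grip":0.8,"delta_pos":[0,0,-0.003],"twist":0},{"grip":0.8,"delta_pos":[0,0,0],"twist":0},{"grip":0.8,"delta_pos":[0,0,0],"twist":0}]}}

```text
clock: 17.65
position: [0.4581, -0.197, -0.0106]
ee_rot: [0.103, -0.699, 0.103, 0.7]
contact_force: [0.8, -0.3, -0.1]
width: 0.0685
```

>>> {"fn": "step_arm", "kwargs": {"increments": [{"grip":0.3,"delta_pos":[0,0,0],"twist":0},{"grip":0.3,"delta_pos":[0,0,0],"twist":0},{"grip":0.3,"delta_pos":[0,0,0],"twist":0},{"grip":0.3,"delta_pos":[0,0,0],"twist":0},{"grip":0.3,"delta_pos":[0,0,0],"twist":0},{"grip":0.3,"delta_pos":[0,0,0],"twist":0}], "force": 25}}

```text
clock: 18.15
position: [0.4584, -0.1972, -0.01]
ee_rot: [-0.103, 0.7, -0.103, -0.699]
contact_force: [0.5, -0.3, 4.0]
width: 0.0369
```

Jar body gripped (width 36.9 mm). I lift and carry it to the well.

>>> {"fn": "step_arm", "kwargs": {"increments": [{"grip":0.25,"delta_pos":[0,0,0.003],"twist":0},{"grip":0.25,"delta_pos":[0,0,0.012],"twist":0},{"grip":0.25,"delta_pos":[0,0,0.02],"twist":0},{"grip":0.25,"delta_pos":[0,0,0.025],"twist":0},{"grip":0.25,"delta_pos":[0,0,0.025],"twist":0},{"grip":0.25,"delta_pos":[0,0,0.02],"twist":0},{"grip":0.25,"delta_pos":[0,0,0.005],"twist":0},{"grip":0.25,"delta_pos":[0,0,0],"twist":0}], "force": 35}}

```text
clock: 18.82
position: [0.4592, -0.1976, 0.1009]
ee_rot: [-0.103, 0.701, -0.104, -0.698]
contact_force: [-0.0, 0.3, -1.1]
width: 0.0367
```

>>> {"fn": "step_arm", "kwargs": {"increments": [{"grip":0.25,"delta_pos":[0.0055,0.0105,0],"twist":0},{"grip":0.25,"delta_pos":[0.011,0.02,0],"twist":0},{"grip":0.25,"delta_pos":[0.012,0.022,0],"twist":0},{"grip":0.25,"delta_pos":[0.012,0.022,0],"twist":0},{"grip":0.25,"delta_pos":[0.012,0.022,0],"twist":0},{"grip":0.25,"delta_pos":[0.012,0.022,0],"twist":0},{"grip":0.25,"delta_pos":[0.012,0.022,0],"twist":0},{"grip":0.25,"delta_pos":[0.011,0.02,0],"twist":0},{"grip":0.25,"delta_pos":[0.009,0.016,0],"twist":0},{"grip":0.25,"delta_pos":[0.005,0.01,0],"twist":0}]}}

```text
clock: 19.65
position: [0.5594, -0.0077, 0.0974]
ee_rot: [0.103, -0.698, 0.102, 0.701]
contact_force: [0.1, -1.1, -0.8]
width: 0.0365
```

>>> {"fn": "step_arm", "kwargs": {"increments": [{"grip":0.25,"delta_pos":[0,0,0],"twist":0},{"grip":0.25,"delta_pos":[0,0,0],"twist":0},{"grip":0.25,"delta_pos":[0,0,0],"twist":0}]}}

```text
clock: 19.9
position: [0.5587, -0.011, 0.0988]
ee_rot: [0.103, -0.699, 0.104, 0.7]
contact_force: [0.2, 0.1, 0.1]
width: 0.0362
```

```bash
python3 -c "
from h import *
s=manip.get_state(); T=s['position']; print(T,s['contact_force'])
c=save('wrist','w8'); b=save('side','s8')
p=cv2.resize(b[0][130:270,250:370],(343,400),interpolation=cv2.INTER_CUBIC)
cv2.imwrite('pics/v8.png',cv2.resize(np.hstack([c[0][:,60:580],p]),(800,371))[:,:,::-1])"
```

```text
[ 0.55871055 -0.01102741  0.09879715] [0.22245272 0.08286001 0.10900429]
```

View pics/v8.png

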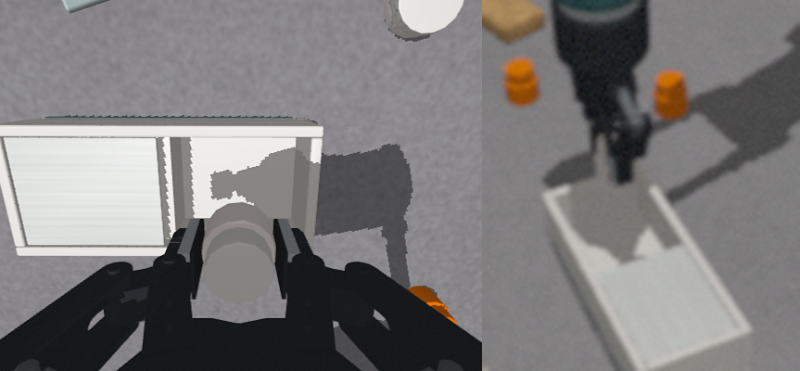

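Jar is held upright over the open well, its centre at x≈238 in the wrist crop against well edges 165 and 310. I lower it.

>>> {"fn": "step_arm", "kwargs": {"increments": [{"grip":0.25,"delta_pos":[0.001,0,-0.012],"twist":0},{"grip":0.25,"delta_pos":[0,0,-0.014],"twist":0},{"grip":0.25,"delta_pos":[0,0,-0.014],"twist":0},{"grip":0.25,"delta_pos":[0,0,-0.014],"twist":0},{"grip":0.25,"delta_pos":[0,0,-0.014],"twist":0},{"grip":0.25,"delta_pos":[0,0,-0.012],"twist":0},{"grip":0.25,"delta_pos":[0,0,-0.008],"twist":0},{"grip":0.25,"delta_pos":[0,0,-0.004],"twist":0},{"grip":0.25,"delta_pos":[0,0,0],"twist":0},{"grip":0.25,"delta_pos":[0,0,0],"twist":0}]}}

```text
clock: 20.83
position: [0.561, -0.0109, 0.008]
ee_rot: [-0.103, 0.7, -0.104, -0.699]
contact_force: [0.4, -1.2, -1.8]
width: 0.0362
```

>>> {"fn": "step_arm", "kwargs": {"increments": [{"grip":0.25,"delta_pos":[0,0,-0.002],"twist":0},{"grip":0.25,"delta_pos":[0,0,-0.001],"twist":0},{"grip":0.25,"delta_pos":[0,0,-0.001],"twist":0},{"grip":0.25,"delta_pos":[0,0,0],"twist":0},{"grip":0.25,"delta_pos":[0,0,0],"twist":0}]}}

```text
clock: 21.25
position: [0.5608, -0.0105, 0.0038]
ee_rot: [-0.103, 0.7, -0.103, -0.699]
contact_force: [-0.2, 1.1, -0.5]
width: 0.0365
```

>>> {"fn": "step_arm", "kwargs": {"increments": [{"grip":0.25,"delta_pos":[0,0,-0.001],"twist":0},{"grip":0.25,"delta_pos":[0,0,-0.001],"twist":0},{"grip":0.25,"delta_pos":[0,0,-0.001],"twist":0},{"grip":0.25,"delta_pos":[0,0,-0.001],"twist":0},{"grip":0.25,"delta_pos":[0,0,0],"twist":0},{"grip":0.25,"delta_pos":[0,0,0],"twist":0}]}}

```text
clock: 21.75
position: [0.5607, -0.0106, -0.0005]
ee_rot: [0.103, -0.699, 0.103, 0.7]
contact_force: [-0.2, 0.6, -0.5]
width: 0.0369
```

>>> {"fn": "step_arm", "kwargs": {"increments": [{"grip":0.25,"delta_pos":[0,0,-0.0007],"twist":0},{"grip":0.25,"delta_pos":[0,0,-0.0007],"twist":0},{"grip":0.25,"delta_pos":[0,0,0],"twist":0},{"grip":0.25,"delta_pos":[0,0,0],"twist":0}]}}

```text
clock: 22.08
position: [0.5607, -0.0106, -0.0018]
ee_rot: [0.103, -0.699, 0.103, 0.7]
contact_force: [0.2, -0.7, -1.2]
width: 0.0361
```

>>> {"fn": "step_arm", "kwargs": {"increments": [{"grip":0.25,"delta_pos":[0,0,-0.0005],"twist":0},{"grip":0.25,"delta_pos":[0,0,-0.0005],"twist":0},{"grip":0.25,"delta_pos":[0,0,0],"twist":0},{"grip":0.25,"delta_pos":[0,0,0],"twist":0}]}}

```text
clock: 22.42
position: [0.5608, -0.0106, -0.002]
ee_rot: [-0.103, 0.7, -0.103, -0.699]
contact_force: [-0.8, 0.3, 6.0]
width: 0.0365
```

Jar is on the floor (6 N). I release it with the jaws opened a little and rise straight up.

>>> {"fn": "step_arm", "kwargs": {"increments": [{"grip":0.35,"delta_pos":[0,0,0.0005],"twist":0},{"grip":0.5,"delta_pos":[0,0,0],"twist":0},{"grip":0.6,"delta_pos":[0,0,0],"twist":0},{"grip":0.6,"delta_pos":[0,0,0],"twist":0},{"grip":0.6,"delta_pos":[0,0,0],"twist":0},{"grip":0.6,"delta_pos":[0,0,0],"twist":0}]}}

```text
clock: 22.92
position: [0.5607, -0.0105, -0.0024]
ee_rot: [0.103, -0.699, 0.103, 0.7]
contact_force: [-0.3, -0.5, 0.5]
width: 0.0511
```

>>> {"fn": "step_arm", "kwargs": {"increments": [{"grip":0.6,"delta_pos":[0,0,0.004],"twist":0},{"grip":0.6,"delta_pos":[0,0,0.01],"twist":0},{"grip":0.6,"delta_pos":[0,0,0.02],"twist":0},{"grip":0.6,"delta_pos":[0,0,0.03],"twist":0},{"grip":0.6,"delta_pos":[0,0,0.03],"twist":0},{"grip":0.6,"delta_pos":[0,0,0.03],"twist":0},{"grip":0.6,"delta_pos":[0,0,0.02],"twist":0},{"grip":0.6,"delta_pos":[0,0,0],"twist":0},{"grip":0.6,"delta_pos":[0,0,0],"twist":0}]}}

```text
clock: 23.67
position: [0.5617, -0.0107, 0.1438]
ee_rot: [-0.103, 0.701, -0.103, -0.698]
contact_force: [-0.6, -0.8, -0.4]
width: 0.0508
```

```bash
python3 -c "
from h import *
s=manip.get_state(); T=s['position']; print(T,s['contact_force'],s['width'])
c=save('wrist','w9'); b=save('side','s9')
p=cv2.resize(b[0][130:290,230:370],(350,400),interpolation=cv2.INTER_CUBIC)
cv2.imwrite('pics/v9.png',cv2.resize(np.hstack([c[0][:,60:580],p]),(800,368))[:,:,::-1])"
```

```text
[ 0.56168901 -0.01066327  0.14384836] [-0.59587151 -0.82294706 -0.44114491] 0.05076185577044411
```

View pics/v9.png

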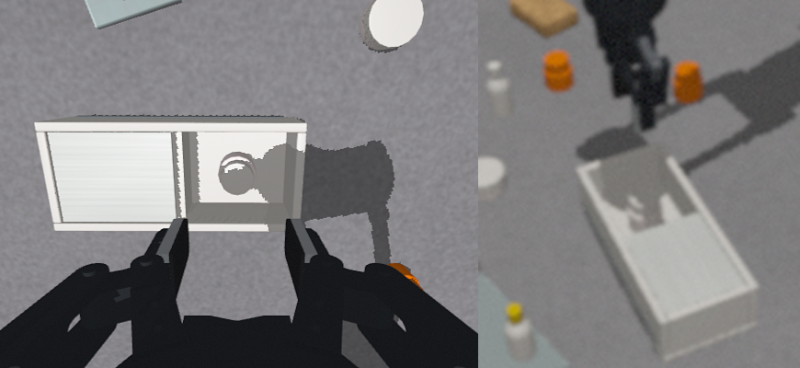

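Jar stands upright in the well (wrist crop (238,172)) and the cover is still open. I shut the fingers, go over the cover and come down to just above its known height (contact at 0.041).

>>> {"fn": "step_arm", "kwargs": {"increments": [{"grip":0,"delta_pos":[0.003,0.0105,0],"twist":0},{"grip":0,"delta_pos":[0.006,0.02,0],"twist":0},{"grip":0,"delta_pos":[0.006,0.02,0],"twist":0},{"grip":0,"delta_pos":[0.006,0.02,0],"twist":0},{"grip":0,"delta_pos":[0.006,0.02,-0.01],"twist":0},{"grip":0,"delta_pos":[0.0035,0.012,-0.02],"twist":0},{"grip":0,"delta_pos":[0,0,-0.03],"twist":0},{"grip":0,"delta_pos":[0,0,-0.02],"twist":0},{"grip":0,"delta_pos":[0,0,-0.012],"twist":0},{"grip":0,"delta_pos":[0,0,0],"twist":0}]}}

```text
clock: 24.6
position: [0.5876, 0.0928, 0.045]
ee_rot: [0.103, -0.696, 0.104, 0.703]
contact_force: [-0.5, 0.5, 0.2]
width: 0.0
```

>>> {"fn": "step_arm", "kwargs": {"increments": [{"grip":0,"delta_pos":[0,0,-0.004],"twist":0},{"grip":0,"delta_pos":[0,0,-0.002],"twist":0},{"grip":0,"delta_pos":[0,0,0],"twist":0},{"grip":0,"delta_pos":[0,0,0],"twist":0},{"grip":0,"delta_pos":[0,0,0],"twist":0}]}}

```text
clock: 25.02
position: [0.5919, 0.0919, 0.0446]
ee_rot: [-0.103, 0.7, -0.103, -0.699]
contact_force: [0.5, -0.4, 0.7]
width: 0.0001
```

>>> {"fn": "step_arm", "kwargs": {"increments": [{"grip":0,"delta_pos":[0,0,-0.001],"twist":0},{"grip":0,"delta_pos":[0,0,-0.001],"twist":0},{"grip":0,"delta_pos":[0,0,-0.001],"twist":0},{"grip":0,"delta_pos":[0,0,-0.0008],"twist":0},{"grip":0,"delta_pos":[0,0,0],"twist":0},{"grip":0,"delta_pos":[0,0,0],"twist":0}]}}

```text
clock: 25.52
position: [0.5914, 0.0919, 0.0405]
ee_rot: [-0.103, 0.7, -0.103, -0.699]
contact_force: [-0.9, -0.4, 3.9]
width: -0.0001
```

>>> {"fn": "step_arm", "kwargs": {"increments": [{"grip":0,"delta_pos":[0,0,-0.0005],"twist":0},{"grip":0,"delta_pos":[0,0,-0.0005],"twist":0},{"grip":0,"delta_pos":[0,0,-0.0005],"twist":0},{"grip":0,"delta_pos":[0,0,-0.0003],"twist":0},{"grip":0,"delta_pos":[0,0,0],"twist":0},{"grip":0,"delta_pos":[0,0,0],"twist":0}]}}

```text
clock: 26.02
position: [0.5915, 0.0919, 0.0395]
ee_rot: [-0.103, 0.7, -0.103, -0.699]
contact_force: [-1.8, -0.9, 10.0]
width: 0.0002
```

>>> {"fn": "step_arm", "kwargs": {"increments": [{"grip":0,"delta_pos":[0,0,-0.0004],"twist":0},{"grip":0,"delta_pos":[0,0,-0.0002],"twist":0},{"grip":0,"delta_pos":[-0.0006,-0.002,0],"twist":0},{"grip":0,"delta_pos":[-0.0012,-0.004,0],"twist":0},{"grip":0,"delta_pos":[-0.0012,-0.004,0],"twist":0},{"grip":0,"delta_pos":[-0.0012,-0.004,0],"twist":0},{"grip":0,"delta_pos":[-0.0012,-0.004,0],"twist":0},{"grip":0,"delta_pos":[-0.0012,-0.004,0],"twist":0},{"grip":0,"delta_pos":[0,0,0],"twist":0}]}}

```text
clock: 26.77
position: [0.5853, 0.0714, 0.0394]
ee_rot: [-0.105, 0.7, -0.103, -0.699]
contact_force: [-2.1, 5.0, 11.7]
width: -0.0
```

>>> {"fn": "step_arm", "kwargs": {"increments": [{"grip":0,"delta_pos":[-0.0012,-0.004,0],"twist":0},{"grip":0,"delta_pos":[-0.0012,-0.004,0],"twist":0},{"grip":0,"delta_pos":[-0.0012,-0.004,0],"twist":0},{"grip":0,"delta_pos":[-0.0012,-0.004,0],"twist":0},{"grip":0,"delta_pos":[-0.0012,-0.004,0],"twist":0},{"grip":0,"delta_pos":[-0.0012,-0.004,0],"twist":0},{"grip":0,"delta_pos":[-0.0012,-0.004,0],"twist":0},{"grip":0,"delta_pos":[-0.0012,-0.004,0],"twist":0},{"grip":0,"delta_pos":[0,0,0],"twist":0}]}}

```text
clock: 27.52
position: [0.5755, 0.0394, 0.0393]
ee_rot: [-0.105, 0.7, -0.103, -0.699]
contact_force: [-2.4, 3.5, 12.4]
width: 0.0001
```

>>> {"fn": "step_arm", "kwargs": {"increments": [{"grip":0,"delta_pos":[-0.0012,-0.004,0],"twist":0},{"grip":0,"delta_pos":[-0.0012,-0.004,0],"twist":0},{"grip":0,"delta_pos":[-0.0012,-0.004,0],"twist":0},{"grip":0,"delta_pos":[-0.0012,-0.004,0],"twist":0},{"grip":0,"delta_pos":[-0.0012,-0.004,0],"twist":0},{"grip":0,"delta_pos":[-0.0012,-0.004,0],"twist":0},{"grip":0,"delta_pos":[-0.0012,-0.004,0],"twist":0},{"grip":0,"delta_pos":[-0.0012,-0.004,0],"twist":0},{"grip":0,"delta_pos":[0,0,0],"twist":0}]}}

```text
clock: 28.27
position: [0.5657, 0.0073, 0.0393]
ee_rot: [-0.105, 0.7, -0.103, -0.699]
contact_force: [-2.8, 4.1, 13.2]
width: -0.0003
```

>>> {"fn": "step_arm", "kwargs": {"increments": [{"grip":0,"delta_pos":[-0.0012,-0.004,0],"twist":0},{"grip":0,"delta_pos":[-0.0012,-0.004,0],"twist":0},{"grip":0,"delta_pos":[-0.0009,-0.003,0],"twist":0},{"grip":0,"delta_pos":[-0.0006,-0.002,0],"twist":0},{"grip":0,"delta_pos":[-0.0003,-0.001,0],"twist":0},{"grip":0,"delta_pos":[-0.0003,-0.001,0],"twist":0},{"grip":0,"delta_pos":[0,0,0],"twist":0},{"grip":0,"delta_pos":[0,0,0],"twist":0}]}}

```text
clock: 28.93
position: [0.5612, -0.0072, 0.0393]
ee_rot: [-0.105, 0.7, -0.103, -0.699]
contact_force: [-2.1, 5.4, 14.3]
width: -0.0
```

>>> {"fn": "step_arm", "kwargs": {"increments": [{"grip":0,"delta_pos":[0,0,0.0003],"twist":0},{"grip":0,"delta_pos":[-0.0003,-0.001,0],"twist":0},{"grip":0,"delta_pos":[-0.0003,-0.001,0],"twist":0},{"grip":0,"delta_pos":[0,0,0],"twist":0},{"grip":0,"delta_pos":[0,0,0],"twist":0}]}}

```text
clock: 29.35
position: [0.5606, -0.0091, 0.0394]
ee_rot: [-0.105, 0.7, -0.103, -0.699]
contact_force: [-2.4, 5.5, 13.4]
width: -0.0
```

>>> {"fn": "step_arm", "kwargs": {"increments": [{"grip":0,"delta_pos":[-0.0003,-0.001,0],"twist":0},{"grip":0,"delta_pos":[-0.0003,-0.001,0],"twist":0},{"grip":0,"delta_pos":[0,0,0],"twist":0},{"grip":0,"delta_pos":[0,0,0],"twist":0}]}}

```text
clock: 29.68
position: [0.5605, -0.01, 0.0395]
ee_rot: [-0.106, 0.7, -0.102, -0.699]
contact_force: [-1.6, 8.4, 12.0]
width: -0.0
```

The stop is reached (drag force 8.4 N). I lift off and return to where the first wrist picture was taken, to compare pictures.

>>> {"fn": "step_arm", "kwargs": {"increments": [{"grip":0,"delta_pos":[0,0,0.002],"twist":0},{"grip":0,"delta_pos":[0,0,0.008],"twist":0},{"grip":0,"delta_pos":[0,0,0.03],"twist":0},{"grip":0,"delta_pos":[0,0,0.04],"twist":0},{"grip":0,"delta_pos":[0,0,0.04],"twist":0},{"grip":0,"delta_pos":[0,0,0.04],"twist":0},{"grip":0,"delta_pos":[0,0,0.04],"twist":0},{"grip":0,"delta_pos":[0,0,0.012],"twist":0}]}}

```text
clock: 30.35
position: [0.5626, -0.0138, 0.2567]
ee_rot: [-0.103, 0.703, -0.104, -0.696]
contact_force: [1.1, -0.3, 0.4]
width: -0.0003
```

>>> {"fn": "step_arm", "kwargs": {"increments": [{"grip":0,"delta_pos":[-0.0108,-0.0186,0],"twist":0},{"grip":0,"delta_pos":[-0.0108,-0.0186,0],"twist":0},{"grip":0,"delta_pos":[-0.0108,-0.0186,0],"twist":0},{"grip":0,"delta_pos":[-0.0108,-0.0186,0],"twist":0},{"grip":0,"delta_pos":[-0.0108,-0.0186,0],"twist":0},{"grip":0,"delta_pos":[-0.0108,-0.0186,0],"twist":0},{"grip":0,"delta_pos":[-0.0108,-0.0186,0],"twist":0},{"grip":0,"delta_pos":[-0.0108,-0.0186,0],"twist":0},{"grip":0,"delta_pos":[-0.0108,-0.0186,0],"twist":0},{"grip":0,"delta_pos":[-0.0108,-0.0186,0],"twist":0}]}}

```text
clock: 31.18
position: [0.4508, -0.2001, 0.2497]
ee_rot: [0.103, -0.699, 0.104, 0.7]
contact_force: [-0.1, 0.5, -0.4]
width: 0.0
```

>>> {"fn": "step_arm", "kwargs": {"increments": [{"grip":0,"delta_pos":[0,0,0],"twist":0},{"grip":0,"delta_pos":[0,0,0],"twist":0},{"grip":0,"delta_pos":[0,0,0],"twist":0},{"grip":0,"delta_pos":[0,0,0],"twist":0}]}}

```text
clock: 31.52
position: [0.4521, -0.1984, 0.2498]
ee_rot: [0.103, -0.7, 0.103, 0.7]
contact_force: [-0.8, -0.6, 0.2]
width: -0.0
```

```bash
python3 -c "
from h import *
s=manip.get_state(); print(s['position'],s['contact_force'],s['clock'])
w0=load('w1')[0]; w=save('wrist','w10')[0]; a0=load('side0')[0]; a=save('side','s10')[0]
for r in (100,118,135,150): print(r,[g[r-2:r+3,40:210].mean((0,2))[::4].astype(int).tolist() for g in (w0,w)])
d=np.abs(a.astype(int)-a0).max(2); 
for n,(x0,x1,y0,y1) in dict(cover=(272,330,192,240),deck=(295,350,225,275),pot=(220,245,195,218),pot2=(205,232,232,258),drop=(230,246,152,182),drop2=(238,258,258,290),sponge=(243,275,120,146),mug=(335,385,300,390),spat=(478,525,225,292),orA=(256,274,150,170),orB=(313,330,155,176)).items(): q=d[y0:y1,x0:x1]; print(n,(q>40).sum(),q.mean().round(1))"
```

```text
[ 0.45205623 -0.19842001  0.24976172] [-0.82493969 -0.62118779  0.18942052] 31.5167
100 [[238, 238, 238, 238, 239, 239, 239, 230, 231, 230, 231, 232, 232, 232, 233, 233, 233, 234, 234, 235, 235, 235, 236, 237, 237, 238, 238, 239, 240, 240, 241, 245, 139, 246, 180, 116, 116, 116, 116, 122, 81, 82, 134], [238, 238, 239, 239, 239, 239, 240, 238, 231, 231, 232, 232, 232, 233, 233, 233, 234, 234, 235, 235, 236, 236, 237, 237, 238, 238, 239, 239, 240, 240, 241, 242, 245, 250, 116, 117, 117, 116, 117, 87, 84, 80, 144]]
118 [[238, 238, 238, 238, 239, 239, 239, 239, 233, 234, 234, 234, 235, 234, 235, 235, 235, 236, 236, 236, 237, 237, 237, 238, 238, 238, 239, 239, 240, 240, 241, 241, 173, 236, 250, 115, 116, 117, 116, 118, 79, 81, 79], [238, 238, 238, 239, 239, 239, 239, 240, 238, 233, 233, 234, 234, 234, 234, 235, 235, 235, 236, 236, 236, 237, 237, 238, 238, 238, 239, 239, 240, 241, 241, 242, 236, 247, 169, 117, 117, 116, 117, 122, 81, 81, 133]]
135 [[237, 237, 238, 238, 238, 239, 239, 239, 240, 233, 233, 233, 234, 234, 234, 235, 235, 235, 235, 235, 236, 236, 236, 236, 236, 237, 237, 238, 238, 239, 240, 240, 242, 135, 246, 192, 117, 117, 117, 117, 114, 83, 81], [237, 238, 238, 238, 238, 239, 239, 239, 240, 235, 234, 234, 235, 235, 235, 236, 236, 236, 237, 237, 237, 237, 237, 238, 238, 238, 239, 239, 239, 240, 240, 241, 242, 237, 249, 116, 117, 117, 117, 120, 79, 84, 84]]
150 [[237, 237, 237, 238, 238, 238, 238, 238, 239, 239, 230, 231, 231, 231, 231, 232, 232, 232, 232, 232, 232, 233, 233, 233, 234, 235, 235, 236, 236, 237, 238, 239, 239, 188, 237, 248, 116, 117, 117, 117, 124, 81, 80], [238, 238, 238, 238, 238, 238, 239, 239, 239, 239, 230, 231, 231, 232, 232, 232, 232, 232, 232, 232, 233, 233, 234, 234, 235, 235, 235, 236, 237, 238, 238, 239, 240, 235, 246, 163, 118, 117, 117, 117, 111, 82, 79]]
cover 0 4.5
deck 0 3.9
pot 0 2.9
pot2 0 2.8
drop 0 2.9
drop2 0 3.1
sponge 22 5.2
mug 0 3.1
spat 0 3.1
orA 28 9.1
orB 13 7.2
```

Now the cover region matches the initial shut picture. The dark gap at its −y end has gone, so it is tight against the stop. I hand in.

```bash
python3 -c "
from rig import manip
print(manip.sign_off())"
```

```text
the job is handed in; nothing more can be done
None
```

I slid the cover open to its stop, stood the white capped jar in the well, slid the cover shut again and handed the job in at about 31.5 s. `sign_off` gave no verdict.

**What the last checks showed**
- **Cover:** it reached its stop when closing, shown by the drag force rising to 8.4 N. In the side picture no pixel of the cover or deck differs notably from the first one. In the wrist picture the dark gap at the cover's −y end has gone.
- **Jar:** it stood upright near the middle of the well in the last picture taken before the cover was shut. It cannot be seen under the cover, so I did not confirm it afterwards.
- **Forces:** the highest force read on the cover was about 15 N. Force was read only at the end of each move, so brief peaks in between were not seen.
- **Bystanders:** both pots, both droppers, the mug and the spatula are unchanged in the side picture. The sponge and the orange look-alikes differ by 13–28 pixels. I put that down to the arm and its shadow being near them, but did not check it separately.

**What disagreed**
- **Fingertip height:** when shut, the fingertips sat about 16–20 mm higher than the reported TCP. The cover was felt at a reported z of 0.041 m instead of 0.057–0.063 m, so I worked from touch and pictures instead.
- **Cameras:** the wrist camera and the fixed cameras differed by up to 10 mm on the jar and 4 mm on the case, so I used values in between.

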